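# Make up two sets at the woodcarver's stall

## Robot

A 6-joint arm with a two-finger parallel gripper is mounted at the origin on the work surface. World frame = base frame: x ahead of the robot, y to its left, z up, the work surface at z = 0. Lengths are in m, angles in rad, forces in N, time in s.
With the tool pointing down it reaches from about 0.3 to 0.775 m from the base axis. Payload 14.6 kg.
Tool frame: the origin (TCP) lies at the very end of the fingers, on their centre line; the grasp point (between the pads) lies 19 mm behind it; z points along the fingers, y is the line along which they close (so a half turn about z gives the same grasp; the last joint's range is limited). The gripper opens to 94 mm and grips with 3 to 60 N. Pads are 16 mm wide; open, the fingers measure 119 mm over their backs; the gripper's body (75 mm by 177 mm) begins 78 mm behind the grasp point.
Start: joints at [1.171, 0.3, 1.521, -0, 1.321, -0.067], TCP at [0.18, 0.52, 0.205] pointing down, gripper open.
Joint ranges: [-3.03, 3.03], [-0.79, 2.21], [0.23, 2.52], [-1.04, 4.18], [0, 3.07], [-2.55, 2.55]. Speed limits (rad/s): [2.22, 2.22, 2.57, 3.14, 3.14, 3.14].

## Interface

Orientations are given as [roll, pitch, yaw] about the fixed x, y, z axes, in that order (R = Rz(yaw) Ry(pitch) Rx(roll)).
In Python, from station import status, vision, order, silhouettes gives the robot as it stands. The module is installed in compiled form; this text tells all that it offers.
- The arm moves only by the shell command python3 -m pendant 'ROWS' [FORCE]. ROWS is JSON, one flat list of numbers, 7 for each row, row after row: the shift along the tool's x, y, z in units of 500 mm (1.0 is 500 mm), then the turn, a rotation vector about the tool's x, y, z in units of 90 degrees (1.0 is 90 degrees), then the opening, from -1 (shut) to 1 (fully open). A call has 1 to 12 rows; each row is the pose to reach, as a shift and turn from the pose commanded when the call began, along the tool's axes at that moment; what a row does not reach only later rows make up. A row lasts 1/10 s, in which the tool goes at most 50 mm and 8.59 degrees, less where a joint would pass 70% of its speed; a pose out of reach is approached as far as the arm can. A call with a number of a shift or a turn outside -1 to 1 is refused whole. A call with a gripper value outside its range is refused whole. The fingers move at their own pace and stop on an object; FORCE is the grip in N (left out, the last holds). Time passes only in rows, so rows that repeat a pose let the fingers close. It gives the time, the measured TCP pose, the force, the opening and the grip force at its end, in the units of the state.
- status.get_obs(): the state, without advancing time (a new reading comes with each control period).
- vision.camera(name): name is "scene" or "top" or "wrist"; returns a dict with "pixels" (420x560x3 uint8, red, green, blue), "K" (3x3 intrinsics, pixels), "R" (3x3) and "t" (3): a world point X has camera coordinates R X + t. Camera axes: x right, y down, z forward; pixel columns grow to the right and rows downward; lengths in m; the calibration is good to about 2 mm. A picture is of the moment at which its call begins. There is no depth.
- order.hand_in(): hands the job in; it is judged then, once.
Trained networks look in a picture, given as the dict that the camera call returned (one of the last four; its "shot" number tells which), for a name from the list of things; names that differ only in an ending like _2 or _b are one class to them, and where a whole thing is asked for, a point or a joint stands for the part that bears it (a point fixed in the world has none). Each returns a list of dicts, best first, with "score" (0 to 1); they miss things now and then, are a little off and sometimes report something else, mostly with a low value. They report only what shows in the picture. A call takes as long as a camera call. They do not tell look-alikes from the thing itself.
- silhouettes(target, picture): "region" (420x560 bool, what is visible of it) and "extent" ([left, top, right, bottom] in pixels, round what is visible of it).
The state is a dict: "time_s": time; "qpos": joint angles; "joint_vel": joint speeds; "tau": joint torques, N m; "ee_pos": TCP position; "eef_rot": TCP orientation; "force": force on the tool from outside, world axes, zero at the start; "moment": the same for the moment, N m; "grip_width": finger opening in m; "grip_force": force on a finger pad.
Only numpy, scipy, OpenCV 4.12 (cv2) and the standard library are available. Lean on these libraries where they do the work, as an engineer would, in place of code of your own. Each camera call takes 0.05 s, during which the arm holds its last target. There are 200 camera calls.

## Task

Make up two sets from the stock on the stall. In the two-compartment tray, stand the man with the hat and the hooded woman upright, one in each compartment, either way round; in the three-compartment tray, lay the gouge in the long compartment and the rough wooden block in the medium one, and stand the child upright in the small square one. Everything goes flat on its compartment's floor; leave the owl, the toadstool and the sharpening stone where they are.

Things in the scene. Friction and masses are not known exactly. Their poses are not given: they have to be found in the camera images.
- starter_tray: Fixed plywood tray, THREE compartments, 210 (x) x 165 (y) mm outside, 17 mm high; walls 5 mm thick, inner floor 5 mm above the table. Origin: centre of underside, z up. Compartments (inside; centre x, y): long 200 x 80 mm at 0, +37.5 mm; medium 125 x 70 mm at -37.5, -42.5 mm; small square 70 x 70 mm at +65, -42.5 mm.
- pair_tray: Fixed plywood tray, TWO equal compartments, 155 (x) x 80 (y) mm outside, 17 mm high; walls 5 mm thick, inner floor 5 mm above the table. Origin: centre of underside, z up. Compartments 70 x 70 mm inside, centres at x -37.5 and +37.5 mm, y 0. One tray lies to the left, the other to the right; which varies.
- man: Carved wooden man with a flat-brimmed hat, the tallest figure: 98 mm tall, round upright body 42 mm in diameter from the foot up to 62 mm, then a narrower head, a 40 mm wide hat brim at 83 mm and the crown above. Stands upright. Origin: centre of its underside, z up.
- woman: Carved wooden woman in a pointed hood, 84 mm tall: round upright body 42 mm in diameter from the foot up to 48 mm, then tapering to a point. Stands upright. Origin: centre of its underside, z up.
- child: Carved wooden child, the smallest figure of a person: 58 mm tall, round upright body 36 mm in diameter up to 32 mm, with a round bare head 27 mm in diameter on top. Stands upright. Origin: centre of its underside, z up.
- gouge: Wood-carving gouge lying flat, 160 mm long: squared wooden handle 90 mm long, 26 mm wide and 26 mm high with rounded edges, brass ferrule and a thin steel blade. x runs from handle to blade. Origin: on the underside of its centre line; the handle spans x -80 to +10 mm, the blade's tip is at x +80 mm. Balance point near x -27 mm.
- blank: Roughed-out block of plain wood lying flat, 100 mm long, 40 mm wide, 40 mm high, stepped down to a narrower nose at one end. x along its length towards the nose; origin: centre of its underside; the full 40 x 40 mm section spans x -50 to +25 mm.
- owl: Carved wooden owl, stout, 50 mm in diameter, 63 mm tall, two ear tufts and two round eyes. Not wanted; stays where it is. Origin: centre of its underside.
- toadstool: Carved wooden toadstool, 50 mm tall, cap 56 mm in diameter on a thin stem. Not wanted; stays where it is. Origin: centre of its underside.
- whetstone: Grey sharpening stone on a dark wooden base, lying flat, 140 x 46 x 26 mm, long along its x. Not wanted; stays where it is. Origin: centre of its underside.
Mind the look-alikes: they are no part of the job. Leave any black look-alike of the woman alone. Of the things that look like the gouge, take the one that is farthest from the robot's base at the start.

How it is judged:
At the end, for the whole second after the job is handed in: Each of the five things rests in its compartment: underside within 4 mm of the floor, tilt under 0.09 rad, origin within 17 mm (man, woman), 20 mm (child, block) or 28 mm along and 31 mm across (gouge, turned under 0.4 rad) of its centre in x and y; released and at rest (x of gouge in the frame of starter_tray between -0.028 and 0.028 m and y of gouge in the frame of starter_tray between 0.0065 and 0.0685 m and angle between the x axis of gouge and the x axis of starter_tray, either way round below 0.4 rad and x of blank in the frame of starter_tray between -0.0575 and -0.0175 m and y of blank in the frame of starter_tray between -0.0625 and -0.0225 m and x of child in the frame of starter_tray between 0.045 and 0.085 m and y of child in the frame of starter_tray between -0.0625 and -0.0225 m and ((x of man in the frame of pair_tray between -0.0545 and -0.0205 m and y of man in the frame of pair_tray between -0.017 and 0.017 m and x of woman in the frame of pair_tray between 0.0205 and 0.0545 m and y of woman in the frame of pair_tray between -0.017 and 0.017 m) or (x of woman in the frame of pair_tray between -0.0545 and -0.0205 m and y of woman in the frame of pair_tray between -0.017 and 0.017 m and x of man in the frame of pair_tray between 0.0205 and 0.0545 m and y of man in the frame of pair_tray between -0.017 and 0.017 m)) and z of gouge in the frame of starter_tray between 0.002 and 0.009 m and angle between each of gouge, blank, child, man, woman's own z axis and vertical below 0.09 rad and linear speed of each of gouge, blank, child, man, woman below 0.01 m/s and angular speed of each of gouge, blank, child, man, woman below 0.1 rad/s and z of blank in the frame of starter_tray between 0.002 and 0.009 m and z of child in the frame of starter_tray between 0.002 and 0.009 m and z of man in the frame of pair_tray between 0.002 and 0.009 m and z of woman in the frame of pair_tray between 0.002 and 0.009 m); the robot touches nothing.
It fails at once if the owl is shifted by more than 20 mm or knocked over (distance of owl from where it was at the start of the episode above 0.02 m or angle between owl's own z axis and vertical above 0.4 rad).
It fails at once if the toadstool is shifted by more than 20 mm or knocked over (distance of toadstool from where it was at the start of the episode above 0.02 m or angle between toadstool's own z axis and vertical above 0.4 rad).
It fails at once if the sharpening stone is shifted by more than 20 mm or knocked over (distance of whetstone from where it was at the start of the episode above 0.02 m or angle between whetstone's own z axis and vertical above 0.4 rad).
It also fails if it takes over 128 s, if anything falls off the work surface, if the arm or the gripper's body presses on something with over 40 N, if the wrist force passes 120 N, or if a joint passes its speed limit or range.

## Working session

There is one attempt and no reset: what is moved stays moved. The work goes in short steps, Python scripts to look and compute and a shell command to move; the robot and the scene stay as the last step left them, time stands still between calls to the robot, and variables do not carry over. Pictures are saved under pics/ and viewed, at most 14 in all, crops included, and the job is handed in when it is done.

```bash
mkdir -p pics; cat > h.py <<'E'
import numpy as np, cv2
from station import status, vision, order, silhouettes
def shot(n,f=None):
    p=vision.camera(n)
    if f: cv2.imwrite('pics/'+f,np.ascontiguousarray(p['pixels'][:,:,::-1]))
    return p
def ray(p,uv,z):
    K,R,t=map(np.array,(p['K'],p['R'],p['t']))
    d=R.T@np.linalg.solve(K,[uv[0],uv[1],1.]); c=-R.T@t
    return (c+d*(z-c[2])/d[2])
def proj(p,X):
    q=np.array(p['R'])@np.array(X)+np.array(p['t']); q=np.array(p['K'])@q; return q[:2]/q[2]
E
python3 - <<'E'
from h import *
s=status.get_obs(); print(s['time_s'],s['ee_pos'],s['eef_rot'],s['grip_width'])
for c in('top','scene'):
    p=shot(c,c+'0.png'); print(c,(-np.array(p['R']).T@p['t']).round(3), np.array(p['R']).round(2).tolist())
    for n,h in dict(starter_tray=.017,pair_tray=.017,man=.08,woman=.045,child=.04,gouge=.02,blank=.04,owl=.05,toadstool=.04,whetstone=.026).items():
        for d in silhouettes(n,p):
            e=d['extent']; r=d['region'].astype(np.uint8)
            if r.sum()<5: continue
            ys,xs=np.nonzero(r); a=cv2.minAreaRect(np.c_[xs,ys].astype(np.float32))
            print(n,round(d['score'],2),[int(v) for v in e],'rect',[np.round(v,1) for v in a],'w',ray(p,a[0],h)[:2].round(3))
E
```

```text
0.0 [0.17956142 0.5195838  0.20488921] [-3.14044291e+00 -8.39857450e-05  2.80881111e+00] 0.09385708901374777
top [0.27  0.006 1.137] [[-0.08, -1.0, 0.0], [-0.97, 0.08, -0.21], [0.21, -0.02, -0.98]]
pair_tray 0.66 [379, 177, 426, 254] rect [array([400.3, 215.1]), array([71.9, 39.3]), np.float64(80.9)] w [ 0.489 -0.273]
man 0.89 [144, 134, 173, 166] rect [array([160.1, 149.1]), array([33.6, 19.4]), np.float64(56.3)] w [0.658 0.222]
woman 0.75 [320, 160, 341, 187] rect [array([330.5, 170. ]), array([24., 19.]), np.float64(90.0)] w [ 0.594 -0.13 ]
woman 0.63 [257, 140, 275, 166] rect [array([267.5, 153.5]), array([25., 19.]), np.float64(90.0)] w [0.641 0.   ]
child 0.6 [352, 127, 371, 145] rect [array([361.5, 135. ]), array([20., 17.]), np.float64(90.0)] w [ 0.668 -0.206]
gouge 0.79 [308, 283, 383, 306] rect [array([346. , 296.5]), array([13.1, 75.5]), np.float64(79.2)] w [ 0.327 -0.137]
gouge 0.67 [144, 135, 176, 165] rect [array([159.5, 149.4]), array([33.4, 19.7]), np.float64(59.0)] w [0.679 0.235]
gouge 0.64 [222, 201, 241, 275] rect [array([231.6, 238.6]), array([74.1, 13.8]), np.fl
[... 1555 characters left out ...]
92 [247, 106, 311, 138] rect [array([279.4, 122.2]), array([65.3, 12.5]), np.float64(26.6)] w [ 0.33  -0.135]
gouge 0.9 [308, 187, 349, 249] rect [array([327.7, 218. ]), array([13.9, 69.1]), np.float64(33.7)] w [0.473 0.093]
gouge 0.48 [225, 237, 252, 268] rect [array([240. , 252.5]), array([29., 24.]), np.float64(90.0)] w [ 0.643 -0.005]
blank 0.61 [230, 152, 269, 199] rect [array([248. , 177.5]), array([22.7, 49.6]), np.float64(33.7)] w [ 0.503 -0.092]
toadstool 0.75 [175, 227, 199, 254] rect [array([185.5, 241.5]), array([24. , 26.9]), np.float64(45.0)] w [ 0.695 -0.1  ]
whetstone 0.66 [267, 176, 318, 232] rect [array([290.4, 203.8]), array([21.8, 61.5]), np.float64(36.6)] w [0.494 0.013]
```

View pics/top0.png

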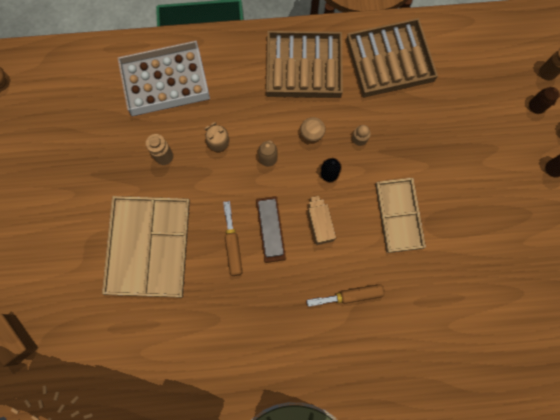

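View pics/scene0.png

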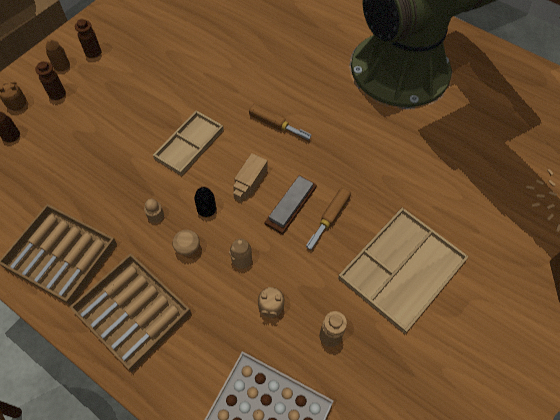

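Candidates: gouge-like (231,238) [r≈0.48] and (346,296) [r≈0.36], plus the boxed ones, which are out-of-reach scenery → choose (231,238). Woman-like: brown (267,153) and black (330,170) → brown. Man (158,148), child (362,134), block (321,220). I'll check with crops and fit poses to the silhouettes.

```bash
cat >> h.py <<'E'
from scipy.optimize import minimize
def box(x0,x1,y0,y1,z0,z1): return [[x,y,z] for x in(x0,x1) for y in(y0,y1) for z in(z0,z1)]
def cyl(*dz):
    a=np.linspace(0,2*np.pi,24,endpoint=False)
    return [[d/2*np.cos(t),d/2*np.sin(t),z] for d,z in dz for t in a]
M=dict(starter_tray=[box(-.105,.105,-.0825,.0825,0,.017)],pair_tray=[box(-.0775,.0775,-.04,.04,0,.017)],
 man=[cyl((.042,0),(.042,.062)),cyl((.03,.062),(.03,.083)),cyl((.04,.081),(.04,.086)),cyl((.026,.084),(.026,.098))],
 woman=[cyl((.042,0),(.042,.048)),cyl((.042,.048),(.03,.065),(.004,.084))],
 child=[cyl((.036,0),(.036,.032)),cyl((.016,.032),(.027,.0445),(.016,.057))],
 gouge=[box(-.08,.01,-.013,.013,0,.026),box(.01,.08,-.008,.008,.008,.018)],
 blank=[box(-.05,.025,-.02,.02,0,.04),box(.025,.05,-.012,.012,0,.03)])
def mask(p,n,q,S=3):
    m=np.zeros((420*S,560*S),np.uint8); c,s=np.cos(q[2]),np.sin(q[2])
    for part in M[n]:
        P=[proj(p,[q[0]+c*x-s*y,q[1]+s*x+c*y,z+(q[3] if len(q)>3 else 0)]) for x,y,z in part]
        cv2.fillConvexPoly(m,cv2.convexHull(np.round((np.array(P)+.5)*S*16).astype(np.int32)),1,shift=4)
    return m
def fit(n,views,q0,yaw=True,S=3):
    big=[(p,cv2.resize(r.astype(np.uint8),None,fx=S,fy=S,interpolation=cv2.INTER_NEAREST)) for p,r in views]
    def cost(v):
        q=list(v) if yaw else [v[0],v[1],0]; c=0
        for p,r in big:
            m=mask(p,n,q); c+=1-(m&r).sum()/max(1,(m|r).sum())
        return c/len(big)
    x0=q0 if yaw else q0[:2]; sx=np.vstack([x0]+[np.array(x0)+np.eye(len(x0))[i]*(.15 if i==2 else .012) for i in range(len(x0))])
    r=minimize(cost,x0,method='Nelder-Mead',options=dict(initial_simplex=sx,xatol=2e-4,fatol=1e-4))
    return r.x,r.fun
def near(n,p,xy,z=.02,tol=45):
    u=proj(p,[*xy,z]); b=None
    for d in silhouettes(n,p):
        e=d['extent']
        if np.hypot((e[0]+e[2])/2-u[0],(e[1]+e[3])/2-u[1])<tol: b=d; break
    return b
E
python3 - <<'E'
from h import *
t=shot('top');s=shot('scene')
Q=dict(starter_tray=(.474,.272,0),pair_tray=(.493,-.27,0.1),man=(.67,.23,0),woman=(.645,.0,0),child=(.67,-.2,0),gouge=(.47,.092,.1),blank=(.49,-.098,.2))
for n,q in Q.items():
    V=[]
    for p in(t,s):
        d=near(n,p,q[:2],tol=18)
        if d: V.append((p,d['region']))
    for vs in ([V,V[:1],V[1:]] if len(V)>1 else [V]):
        if vs: 
            x,f=fit(n,vs,q,n not in('man','woman','child')); print(n,x.round(4),round(f,3))
a=cv2.resize(t['pixels'][100:320,90:440],None,fx=2.2,fy=2.2,interpolation=cv2.INTER_CUBIC)
cv2.imwrite('pics/crop1.png',a[:,:,::-1])
E
```

```text
starter_tray [ 0.4695  0.2716 -0.1186] 0.021
starter_tray [ 0.4705  0.2721 -0.1179] 0.016
starter_tray [ 0.4682  0.2714 -0.1222] 0.017
pair_tray [ 0.4918 -0.2738  0.0306] 0.033
pair_tray [ 0.4924 -0.2735  0.0368] 0.024
pair_tray [ 0.491  -0.2748  0.0427] 0.029
man [0.6704 0.2301] 0.073
man [0.6709 0.2303] 0.037
man [0.6684 0.2292] 0.086
woman [ 6.474e-01 -3.000e-04] 0.097
woman [ 6.483e-01 -3.000e-04] 0.056
woman [ 0.645  -0.0015] 0.101
child [ 0.6757 -0.2099] 0.127
child [ 0.6782 -0.2086] 0.132
child [ 0.6741 -0.2115] 0.05
gouge [0.4721 0.0919 0.0771] 0.234
gouge [0.4713 0.0915 0.0721] 0.151
gouge [0.4654 0.0913 0.1047] 0.305
blank [ 0.4945 -0.0998  0.1491] 0.102
blank [ 0.4955 -0.1     0.1212] 0.1
blank [ 0.4924 -0.1006  0.1797] 0.088
```

View pics/crop1.png

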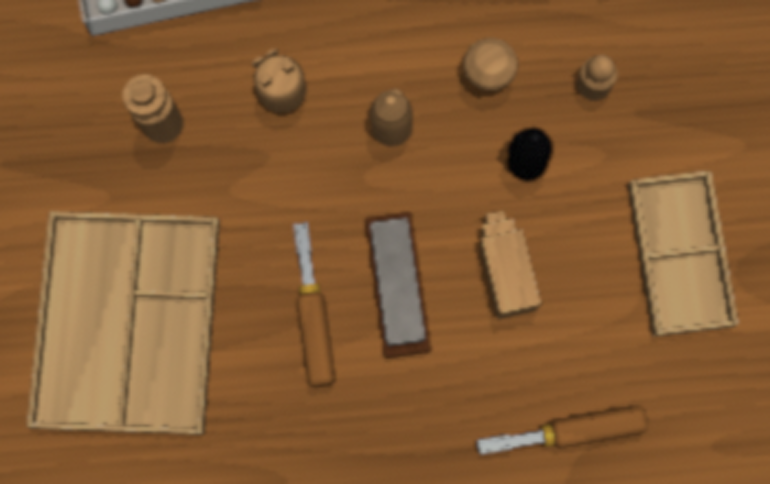

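The crop confirms it: man (152,105), brown hooded woman (390,115), child (598,75), handled gouge (314,305) and block (510,265), with the black look-alike at (528,153) left alone. I'll take the man first.

```bash
cat > go.py <<'E'
import sys,json; from h import *
from scipy.spatial.transform import Rotation as Ro
s=status.get_obs(); R0=Ro.from_euler('xyz',s['eef_rot']); p0=np.array(s['ee_pos'])
print(round(s['time_s'],1),p0.round(4),np.round(s['eef_rot'],3),'w',round(s['grip_width'],4),'q6',round(s['qpos'][5],2))
for w in sys.argv[1:]:
    x,y,z,yaw=map(float,w.split(','))
    R1=Ro.from_euler('xyz',[np.pi,0,yaw]); d=R0.inv().apply([x-p0[0],y-p0[1],z-p0[2]])/.5; r=(R0.inv()*R1).as_rotvec()/(np.pi/2)
    print(w,d.round(3).tolist(),r.round(3).tolist(),'rows',max(np.linalg.norm(d)*10,np.linalg.norm(r)*90/8.59).round(1))
E
python3 go.py .6704,.2301,.14,3.14 .6704,.2301,.03,3.14
```

```text
1.9 [0.1797 0.5198 0.2054] [-3.142 -0.     2.809] w 0.0939 q6 -0.07
.6704,.2301,.14,3.14 [-1.117, -0.227, 0.131] [-0.0, -0.0, -0.211] rows 11.5
.6704,.2301,.03,3.14 [-1.117, -0.227, 0.351] [-0.0, -0.0, -0.211] rows 11.9
```

```bash
python3 -m pendant '[-0.9,-0.183,0.1,0,0,-0.211,1,-0.9,-0.183,0.1,0,0,-0.211,1,-0.9,-0.183,0.1,0,0,-0.211,1,-0.9,-0.183,0.1,0,0,-0.211,1,-0.9,-0.183,0.1,0,0,-0.211,1,-0.9,-0.183,0.1,0,0,-0.211,1,-0.9,-0.183,0.1,0,0,-0.211,1,-0.9,-0.183,0.1,0,0,-0.211,1,-0.9,-0.183,0.1,0,0,-0.211,1,-0.9,-0.183,0.1,0,0,-0.211,1,-0.9,-0.183,0.1,0,0,-0.211,1]' 20; python3 go.py .6704,.2301,.15,3.14 .6704,.2301,.03,3.14
```

```text
time_s: 3.0
ee_pos: [0.5768, 0.2842, 0.1543]
eef_rot: [-3.141, -0.001, 3.137]
force: [-0.7, 0.1, 0.1]
grip_width: 0.0938
grip_force: 0.0
3.0 [0.5768 0.2842 0.1543] [-3.141e+00 -1.000e-03  3.137e+00] w 0.0938 q6 -1.17
.6704,.2301,.15,3.14 [-0.188, -0.107, 0.009] [-0.0, -0.001, -0.002] rows 2.2
.6704,.2301,.03,3.14 [-0.188, -0.107, 0.249] [-0.0, -0.001, -0.002] rows 3.3
```

```bash
python3 -m pendant '[-0.188,-0.107,0.009,0,0,0,1,-0.188,-0.107,0.009,0,0,0,1,-0.188,-0.107,0.009,0,0,0,1,-0.188,-0.107,0.12,0,0,0,1,-0.188,-0.107,0.18,0,0,0,1,-0.188,-0.107,0.249,0,0,0,1,-0.188,-0.107,0.249,0,0,0,1,-0.188,-0.107,0.249,0,0,0,-1,-0.188,-0.107,0.249,0,0,0,-1,-0.188,-0.107,0.249,0,0,0,-1,-0.188,-0.107,0.249,0,0,0,-1,-0.188,-0.107,0.249,0,0,0,-1]' 20; python3 go.py .6704,.2301,.16,3.14
```

```text
time_s: 4.2
ee_pos: [0.6693, 0.2328, 0.0317]
eef_rot: [3.141, 0.001, 3.14]
force: [-0.3, -0.5, 0.1]
grip_width: 0.0573
grip_force: 0.0
4.2 [0.6693 0.2328 0.0317] [3.141e+00 1.000e-03 3.140e+00] w 0.0573 q6 -1.29
.6704,.2301,.16,3.14 [-0.003, -0.005, -0.257] [0.0, 0.001, 0.0] rows 2.6
```

```bash
python3 -m pendant '[0,0,0,0,0,0,-1,0,0,0,0,0,0,-1,0,0,0,0,0,0,-1,0,0,0,0,0,0,-1,0,0,-0.05,0,0,0,-1,0,0,-0.15,0,0,0,-1,0,0,-0.26,0,0,0,-1,0,0,-0.26,0,0,0,-1,0,0,-0.26,0,0,0,-1]' 20; python3 go.py .4543,-.2752,.16,3.18
```

```text
time_s: 5.1
ee_pos: [0.6695, 0.2329, 0.1625]
eef_rot: [3.141, 0.003, 3.14]
force: [-0.4, -0.3, -1.5]
grip_width: 0.0415
grip_force: 20.0
5.1 [0.6695 0.2329 0.1625] [3.141e+00 3.000e-03 3.140e+00] w 0.0415 q6 -1.29
.4543,-.2752,.16,3.18 [0.429, -1.017, 0.003] [0.0, 0.002, -0.025] rows 11.0
```

```bash
python3 -m pendant '[0.42,-0.98,0,0,0,-0.025,-1,0.42,-0.98,0,0,0,-0.025,-1,0.42,-0.98,0,0,0,-0.025,-1,0.42,-0.98,0,0,0,-0.025,-1,0.42,-0.98,0,0,0,-0.025,-1,0.42,-0.98,0,0,0,-0.025,-1,0.42,-0.98,0,0,0,-0.025,-1,0.42,-0.98,0,0,0,-0.025,-1,0.42,-0.98,0,0,0,-0.025,-1,0.42,-0.98,0,0,0,-0.025,-1,0.42,-0.98,0,0,0,-0.025,-1,0.42,-0.98,0,0,0,-0.025,-1]'; python3 go.py .4543,-.2752,.16,3.18 .4543,-.2752,.038,3.18
```

```text
time_s: 6.3
ee_pos: [0.4562, -0.2596, 0.159]
eef_rot: [3.14, -0.003, -3.108]
force: [0.5, 0.8, -0.4]
grip_width: 0.0417
grip_force: 20.0
6.3 [ 0.4562 -0.2596  0.159 ] [ 3.140e+00 -3.000e-03 -3.108e+00] w 0.0417 q6 -2.19
.4543,-.2752,.16,3.18 [0.005, -0.031, -0.002] [0.001, -0.002, -0.003] rows 0.3
.4543,-.2752,.038,3.18 [0.004, -0.031, 0.242] [0.001, -0.002, -0.003] rows 2.4
```

```bash
python3 -m pendant '[0.005,-0.032,0,0,0,0,-1,0.005,-0.032,0,0,0,0,-1,0.005,-0.032,0.08,0,0,0,-1,0.005,-0.032,0.16,0,0,0,-1,0.005,-0.032,0.21,0,0,0,-1,0.005,-0.032,0.23,0,0,0,-1,0.005,-0.032,0.242,0,0,0,-1,0.005,-0.032,0.242,0,0,0,-1,0.005,-0.032,0.242,0,0,0,-1]'; python3 - <<'E'
from h import *
p=shot('top'); d=near('man',p,(.454,-.275),.05)
s=shot('scene'); 
a=[cv2.resize(v['pixels'][y:y+130,x:x+130],(390,390),interpolation=cv2.INTER_CUBIC) for v,x,y in((p,340,150),(s,120,70))]
cv2.imwrite('pics/c2.png',np.hstack(a)[:,:,::-1])
E
```

```text
time_s: 7.2
ee_pos: [0.4571, -0.2733, 0.0411]
eef_rot: [-3.141, 0.001, -3.103]
force: [-0.0, -0.6, -0.3]
grip_width: 0.0416
grip_force: 20.0
```

View pics/c2.png

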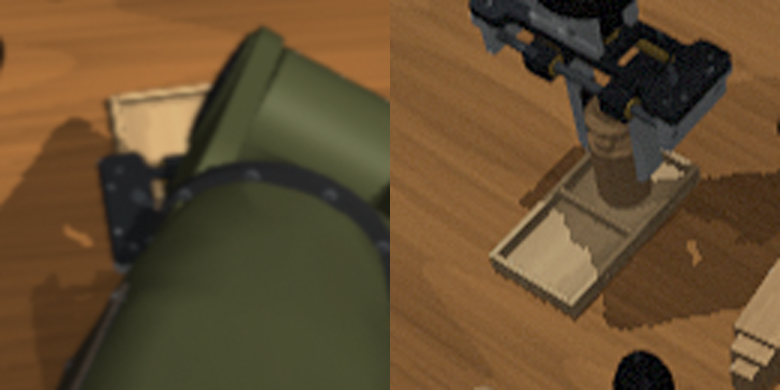

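The right half shows the man held just above the near compartment at about (630,190), clear of the walls. I'll lower it and release.

```bash
python3 -m pendant '[0,0,0.006,0,0,0,-1,0,0,0.008,0,0,0,-1,0,0,0.008,0,0,0,-1,0,0,0.008,0,0,0,0.3,0,0,0.008,0,0,0,0.3,0,0,0.008,0,0,0,0.3,0,0,0.008,0,0,0,0.3,0,0,0,0,0,0.3,0.3,0,0,-0.08,0,0,0,0.3,0,0,-0.16,0,0,0,0.3,0,0,-0.23,0,0,0,0.3,0,0,-0.23,0,0,0,0.3]'; python3 go.py .6457,-.0007,.15,3.1 .6457,-.0007,.026,3.1
```

```text
time_s: 8.55
ee_pos: [0.458, -0.2742, 0.1597]
eef_rot: [-3.137, 0.006, -3.104]
force: [0.5, 0.4, -0.2]
grip_width: 0.0613
grip_force: 0.0
8.6 [ 0.458  -0.2742  0.1597] [-3.137  0.006 -3.104] w 0.0613 q6 -2.22
.6457,-.0007,.15,3.1 [-0.396, 0.532, 0.019] [-0.003, 0.004, 0.051] rows 6.6
.6457,-.0007,.026,3.1 [-0.394, 0.534, 0.267] [-0.003, 0.004, 0.051] rows 7.2
```

```bash
python3 -m pendant '[-0.398,0.536,0,0,0,0.051,0.36,-0.398,0.536,0,0,0,0.051,0.36,-0.398,0.536,0,0,0,0.051,0.36,-0.398,0.536,0,0,0,0.051,0.36,-0.398,0.536,0,0,0,0.051,0.36,-0.398,0.536,0,0,0,0.051,0.36,-0.398,0.536,0,0,0,0.051,0.36,-0.398,0.536,0,0,0,0.051,0.36,-0.398,0.536,0,0,0,0.051,0.36]'; python3 - <<'E'
from h import *
s=shot('scene');V=[(s,near('man',s,(.455,-.275),.05,15))]
t=shot('top');V.append((t,near('man',t,(.455,-.275),.05,15)))
for p,d in V:
  if d: print(fit('man',[(p,d['region'])],(.455,-.275,0),False))
w=shot('wrist','w3.png')
for d in silhouettes('woman',w): print(d['score'],d['extent'],ray(w,((d['extent'][0]+d['extent'][2])/2,(d['extent'][1]+d['extent'][3])/2),.045))
E
python3 go.py .6470,-.0007,.15,3.1 .6470,-.0007,.026,3.1
```

```text
time_s: 9.45
ee_pos: [0.6449, 0.0026, 0.1537]
eef_rot: [-3.141, -0.002, 3.101]
force: [-0.1, -1.2, 0.4]
grip_width: 0.0638
grip_force: 0.0
(array([ 0.4598926, -0.2761293]), np.float64(0.08089398734177211))
0.91 [98.4, 135.6, 167.9, 188.1] [ 0.59832759 -0.12552892  0.045     ]
0.86 [258.3, 177.1, 306.2, 233.7] [0.64314591 0.00188404 0.045     ]
9.8 [0.645  0.0014 0.1552] [-3.142  0.     3.098] w 0.0638 q6 -1.58
.6470,-.0007,.15,3.1 [-0.004, -0.004, 0.01] [-0.0, 0.0, -0.001] rows 0.1
.6470,-.0007,.026,3.1 [-0.004, -0.004, 0.258] [-0.0, 0.0, -0.001] rows 2.6
```

View pics/w3.png

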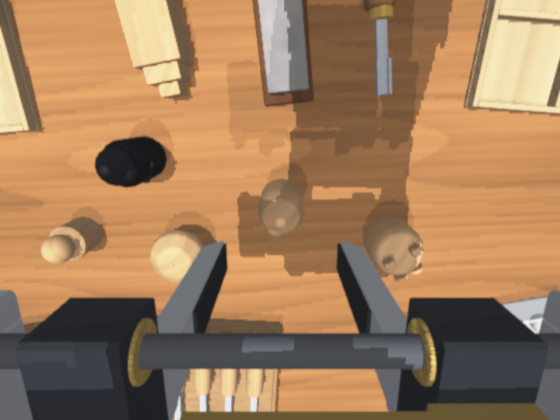

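Wrist picture: brown woman at (281,207) centred between the fingers, toadstool (178,255) and owl (390,245) outside them. I'll go down.

```bash
python3 -m pendant '[-0.004,-0.002,0.08,0,0,0,0.36,-0.004,-0.002,0.16,0,0,0,0.36,-0.004,-0.002,0.22,0,0,0,0.36,-0.004,-0.002,0.258,0,0,0,0.36,-0.004,-0.002,0.258,0,0,0,0.36,-0.004,-0.002,0.258,0,0,0,-1,-0.004,-0.002,0.258,0,0,0,-1,-0.004,-0.002,0.258,0,0,0,-1,-0.004,-0.002,0.258,0,0,0,-1,-0.004,-0.002,0.258,0,0,0,-1,-0.004,-0.002,0.258,0,0,0,-1]' 20; python3 go.py
```

```text
time_s: 10.85
ee_pos: [0.6477, 0.0011, 0.0273]
eef_rot: [-3.141, 0.002, 3.099]
force: [-1.2, -0.2, 6.9]
grip_width: 0.0412
grip_force: 20.0
10.8 [0.6477 0.0011 0.0273] [-3.141e+00  2.000e-03  3.099e+00] w 0.0412 q6 -1.58
```

```bash
python3 -m pendant '[0,0,-0.05,0,0,0,-1,0,0,-0.15,0,0,0,-1,0,0,-0.26,0,0,0,-1,0,0,-0.26,0,0,0,-1,0,0,-0.26,0,0,0,-1]'; python3 go.py .5293,-.2724,.155,3.18
```

```text
time_s: 11.35
ee_pos: [0.6476, 0.0012, 0.1576]
eef_rot: [-3.142, 0.003, 3.099]
force: [-0.7, -0.8, -0.9]
grip_width: 0.0419
grip_force: 20.0
11.3 [0.6476 0.0012 0.1576] [-3.142e+00  3.000e-03  3.099e+00] w 0.0419 q6 -1.58
.5293,-.2724,.155,3.18 [0.213, -0.557, 0.005] [-0.0, 0.002, -0.051] rows 6.0
```

```bash
python3 -m pendant '[0.212,-0.557,0,0,0,-0.051,-1,0.212,-0.557,0,0,0,-0.051,-1,0.212,-0.557,0,0,0,-0.051,-1,0.212,-0.557,0,0,0,-0.051,-1,0.212,-0.557,0,0,0,-0.051,-1,0.212,-0.557,0,0,0,-0.051,-1,0.212,-0.557,0,0,0,-0.051,-1,0.212,-0.557,0,0,0,-0.051,-1,0.212,-0.557,0,0,0,-0.051,-1]'; python3 go.py .530,-.2724,.04,3.18 .530,-.2724,.033,3.18
```

```text
time_s: 12.25
ee_pos: [0.5295, -0.2715, 0.1548]
eef_rot: [3.14, -0.001, -3.103]
force: [-0.5, 0.0, -0.7]
grip_width: 0.0417
grip_force: 20.0
12.2 [ 0.5295 -0.2715  0.1548] [ 3.140e+00 -1.000e-03 -3.103e+00] w 0.0417 q6 -2.15
.530,-.2724,.04,3.18 [-0.001, -0.002, 0.23] [0.001, -0.001, 0.0] rows 2.3
.530,-.2724,.033,3.18 [-0.001, -0.002, 0.244] [0.001, -0.001, 0.0] rows 2.4
```

```bash
python3 -m pendant '[-0.001,-0.002,0.08,0,0,0,-1,-0.001,-0.002,0.16,0,0,0,-1,-0.001,-0.002,0.21,0,0,0,-1,-0.001,-0.002,0.235,0,0,0,-1,-0.001,-0.002,0.245,0,0,0,-1,-0.001,-0.002,0.245,0,0,0,-1,-0.001,-0.002,0.245,0,0,0,-1,-0.001,-0.002,0.245,0,0,0,-1]'; python3 go.py
```

```text
time_s: 13.05
ee_pos: [0.5306, -0.2738, 0.0346]
eef_rot: [-3.141, 0.002, -3.104]
force: [-0.2, 0.1, -0.5]
grip_width: 0.042
grip_force: 20.0
13.1 [ 0.5306 -0.2738  0.0346] [-3.141e+00  2.000e-03 -3.104e+00] w 0.042 q6 -2.15
```

```bash
python3 -m pendant '[0,0,0.005,0,0,0,-1,0,0,0.005,0,0,0,-1,0,0,0.005,0,0,0,0.3,0,0,0.005,0,0,0,0.3,0,0,0.005,0,0,0,0.3,0,0,0.005,0,0,0,0.3,0,0,-0.06,0,0,0,0.3,0,0,-0.14,0,0,0,0.3,0,0,-0.23,0,0,0,0.3,0,0,-0.23,0,0,0,0.3,0,0,-0.23,0,0,0,0.3]'; python3 go.py .6765,-.2085,.12,3.18 .6765,-.2085,.012,3.18
```

```text
time_s: 14.15
ee_pos: [0.5302, -0.2737, 0.149]
eef_rot: [-3.141, 0.001, -3.104]
force: [-0.0, -0.1, -0.5]
grip_width: 0.0615
grip_force: 0.0
14.2 [ 0.5302 -0.2737  0.149 ] [-3.141e+00  1.000e-03 -3.104e+00] w 0.0615 q6 -2.15
.6765,-.2085,.12,3.18 [-0.297, 0.119, 0.058] [-0.001, 0.001, -0.0] rows 3.3
.6765,-.2085,.012,3.18 [-0.297, 0.119, 0.274] [-0.001, 0.001, -0.0] rows 4.2
```

```bash
python3 -m pendant '[-0.297,0.119,0,0,0,0,0.4,-0.297,0.119,0,0,0,0,0.4,-0.297,0.119,0,0,0,0,0.4,-0.297,0.119,0,0,0,0,0.4,-0.297,0.119,0,0,0,0,0.4,-0.297,0.119,0,0,0,0,0.4]'; python3 - <<'E'
from h import *
w=shot('wrist');d=near('child',w,(.676,-.209),.03,60)
if d: print(d['extent'],fit('child',[(w,d['region'])],(.676,-.209,0),False))
s=shot('scene')
for n,q in(('man',(.46,-.276,0)),('woman',(.53,-.2735,0))):
    d=near(n,s,q[:2],.05,20)
    if d: print(n,fit(n,[(s,d['region'])],q,False))
E
python3 go.py .676,-.209,.12,3.18 .676,-.209,.012,3.18
```

```text
time_s: 14.75
ee_pos: [0.6752, -0.2087, 0.1468]
eef_rot: [3.141, -0.002, -3.104]
force: [0.5, 0.2, -1.2]
grip_width: 0.0657
grip_force: 0.0
[265.2, 179.5, 300.4, 227.6] (array([ 0.67544614, -0.20914959]), np.float64(0.02750197005516153))
man (array([ 0.45361043, -0.27882063]), np.float64(0.0799298021697511))
woman (array([ 0.52427063, -0.27948727]), np.float64(0.45594196714316193))
15.0 [ 0.6756 -0.2092  0.1488] [-3.141  0.    -3.105] w 0.0658 q6 -1.96
.676,-.209,.12,3.18 [-0.001, 0.0, 0.058] [-0.0, 0.0, -0.001] rows 0.6
.676,-.209,.012,3.18 [-0.001, 0.0, 0.274] [-0.0, 0.0, -0.001] rows 2.7
```

```bash
python3 -m pendant '[0,0,0.08,0,0,0,0.4,0,0,0.16,0,0,0,0.4,0,0,0.22,0,0,0,0.4,0,0,0.26,0,0,0,0.4,0,0,0.272,0,0,0,0.4,0,0,0.272,0,0,0,0.4,0,0,0.272,0,0,0,-1,0,0,0.272,0,0,0,-1,0,0,0.272,0,0,0,-1,0,0,0.272,0,0,0,-1,0,0,0.272,0,0,0,-1,0,0,0.272,0,0,0,-1]' 20; python3 go.py; python3 -m pendant '[0,0,0,0,0,0,-1,0,0,-0.05,0,0,0,-1,0,0,-0.15,0,0,0,-1,0,0,-0.26,0,0,0,-1,0,0,-0.26,0,0,0,-1,0,0,-0.26,0,0,0,-1]'; python3 go.py .5289,.2216,.145,3.02
```

```text
time_s: 16.2
ee_pos: [0.6764, -0.2085, 0.013]
eef_rot: [-3.141, 0.001, -3.104]
force: [-1.3, 0.3, 4.6]
grip_width: 0.0355
grip_force: 20.0
16.2 [ 0.6764 -0.2085  0.013 ] [-3.141e+00  1.000e-03 -3.104e+00] w 0.0355 q6 -1.96
time_s: 16.8
ee_pos: [0.6766, -0.2087, 0.1439]
eef_rot: [-3.141, 0.002, -3.104]
force: [-0.5, -0.1, -1.2]
grip_width: 0.0356
grip_force: 20.0
16.8 [ 0.6766 -0.2087  0.1439] [-3.141e+00  2.000e-03 -3.104e+00] w 0.0356 q6 -1.96
.5289,.2216,.145,3.02 [0.263, 0.871, -0.004] [-0.001, 0.002, 0.102] rows 9.1
```

```bash
python3 -m pendant '[0.263,0.871,0,0,0,0.102,-1,0.263,0.871,0,0,0,0.102,-1,0.263,0.871,0,0,0,0.102,-1,0.263,0.871,0,0,0,0.102,-1,0.263,0.871,0,0,0,0.102,-1,0.263,0.871,0,0,0,0.102,-1,0.263,0.871,0,0,0,0.102,-1,0.263,0.871,0,0,0,0.102,-1,0.263,0.871,0,0,0,0.102,-1,0.263,0.871,0,0,0,0.102,-1,0.263,0.871,0,0,0,0.102,-1,0.263,0.871,0,0,0,0.102,-1]'; python3 go.py .529,.2216,.018,3.02
```

```text
time_s: 18.0
ee_pos: [0.5282, 0.2207, 0.1413]
eef_rot: [-3.141, -0.002, 3.019]
force: [0.4, 0.2, 0.4]
grip_width: 0.0356
grip_force: 20.0
18.0 [0.5282 0.2207 0.1413] [-3.141e+00 -2.000e-03  3.019e+00] w 0.0356 q6 -1.12
.529,.2216,.018,3.02 [-0.002, 0.002, 0.247] [-0.001, -0.001, -0.001] rows 2.5
```

```bash
python3 -m pendant '[-0.001,0.002,0.08,0,0,0,-1,-0.001,0.002,0.16,0,0,0,-1,-0.001,0.002,0.21,0,0,0,-1,-0.001,0.002,0.235,0,0,0,-1,-0.001,0.002,0.245,0,0,0,-1,-0.001,0.002,0.245,0,0,0,-1,-0.001,0.002,0.245,0,0,0,-1]'; python3 go.py; python3 - <<'E'
from h import *
s=shot('scene')
a=cv2.resize(s['pixels'][190:340,320:480],(640,600),interpolation=cv2.INTER_CUBIC)
cv2.imwrite('pics/c4.png',a[:,:,::-1])
E
```

```text
time_s: 18.7
ee_pos: [0.5296, 0.2226, 0.0212]
eef_rot: [3.141, 0.002, 3.019]
force: [0.4, -0.0, -0.2]
grip_width: 0.0355
grip_force: 20.0
18.7 [0.5296 0.2226 0.0212] [3.141e+00 2.000e-03 3.019e+00] w 0.0355 q6 -1.11
```

View pics/c4.png

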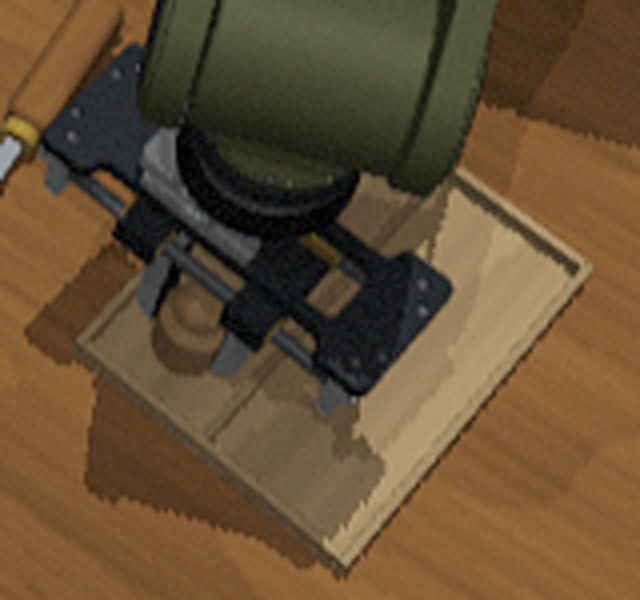

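The child at (195,325) sits inside the small compartment, about 3 mm above the floor. I'll lower it and release with a modest opening.

```bash
python3 -m pendant '[0,0,0.006,0,0,0,-1,0,0,0.008,0,0,0,-1,0,0,0.008,0,0,0,-1,0,0,0.008,0,0,0,-0.05,0,0,0.008,0,0,0,-0.05,0,0,0.008,0,0,0,-0.05,0,0,-0.05,0,0,0,-0.05,0,0,-0.12,0,0,0,0.1,0,0,-0.2,0,0,0,0.1,0,0,-0.24,0,0,0,0.1,0,0,-0.24,0,0,0,0.1]'; python3 - <<'E'
from h import *
s=shot('scene')
d=near('child',s,(.529,.222),.03,20)
if d: print('child',fit('child',[(s,d['region'])],(.529,.222,0),False))
t=shot('top')
for p in (s,t):
  for n,q in(('gouge',(.472,.092,.08)),('blank',(.494,-.1,.15)),('pair_tray',(.492,-.274,.03)),('woman',(.53,-.274,0)),('man',(.455,-.275,0))):
    d=near(n,p,q[:2],.02,25)
    if d: print(n,d['extent'],fit(n,[(p,d['region'])],q,n not in('man','woman')))
E
python3 go.py .495,-.1,.14,3.29
```

```text
time_s: 19.85
ee_pos: [0.53, 0.2231, 0.143]
eef_rot: [3.139, 0.005, 3.019]
force: [0.2, 1.0, -1.1]
grip_width: 0.0519
grip_force: 0.0
child (array([0.52381176, 0.22084975]), np.float64(0.08927536231884059))
gouge [307.8, 192.5, 341.4, 249.6] (array([0.4721972 , 0.09140934, 0.08440155]), np.float64(0.4376661182128845))
blank [229.0, 152.9, 268.9, 198.3] (array([ 0.49337576, -0.10117011,  0.12132783]), np.float64(0.0683185479759355))
pair_tray [149.8, 116.1, 220.8, 174.4] (array([ 0.49027632, -0.27302435,  0.0122756 ]), np.float64(0.44641733997774447))
woman [162.4, 129.2, 188.7, 159.2] (array([ 0.52619327, -0.27977461]), np.float64(0.07343283582089555))
man [186.7, 101.9, 207.7, 139.4] (array([ 0.45380244, -0.27914219]), np.float64(0.09479674796747972))
gouge [221.7, 200.1, 241.7, 276.6] (array([0.47256781, 0.09164276, 0.06541942]), np.float64(0.13177083333333328))
blank [308.0, 197.5, 337.5, 242.5] (array([ 0.49619959, -0.10043982,  0.12342618]), np.float64(0.08919422449930137))
pair_tray [377.1, 176.0, 424.9, 254.0] (array([ 0.49252047, -0.27312651,  0.03984921]), np.float64(0.4058198360720028))
woman [389.8, 183.2, 413.6, 204.4] (array([ 0.53302443, -0.27754912]), np.float64(0.06563332526035359))
man [391.9, 213.8, 421.5, 238.9] (array([ 0.45953416, -0.27544265]), np.float64(0.037524557956778004))
20.5 [0.5288 0.2226 0.1398] [-3.141 -0.     3.019] w 0.052 q6 -1.11
.495,-.1,.14,3.29 [-0.012, -0.649, -0.0] [-0.0, -0.0, -0.172] rows 6.5
```

```bash
python3 go.py .49,-.101,.11,3.27 .49,-.101,.014,3.27; python3 -m pendant '[0,-0.648,0,0,0,-0.16,0.4,0,-0.648,0,0,0,-0.16,0.4,0,-0.648,0,0,0,-0.16,0.4,0,-0.648,0,0,0,-0.16,0.4,0,-0.648,0,0,0,-0.16,0.4,0,-0.648,0,0,0,-0.16,0.4,0,-0.648,0,0,0,-0.16,0.4,0,-0.648,0,0,0,-0.16,0.4,0,-0.648,0,0,0,-0.16,0.4]'; python3 - <<'E'
from h import *
w=shot('wrist')
d=near('blank',w,(.494,-.1),.03,80)
if d: print('blank',d['extent'],fit('blank',[(w,d['region'])],(.494,-.1,.13)))
E
python3 go.py .49,-.101,.014,3.27
```

```text
20.5 [0.5288 0.2226 0.1398] [-3.141 -0.     3.019] w 0.052 q6 -1.11
.49,-.101,.11,3.27 [-0.002, -0.652, 0.06] [-0.0, -0.0, -0.16] rows 6.5
.49,-.101,.014,3.27 [-0.002, -0.652, 0.252] [-0.0, -0.0, -0.16] rows 7.0
time_s: 21.4
ee_pos: [0.4893, -0.099, 0.14]
eef_rot: [3.141, 0.0, -3.014]
force: [-0.3, -0.1, 0.7]
grip_width: 0.0657
grip_force: 0.0
blank [257.7, 154.1, 308.0, 264.0] (array([ 0.49399161, -0.09927787,  0.14730092]), np.float64(0.061363214550853695))
21.5 [ 0.4895 -0.0981  0.1399] [ 3.141  0.    -3.012] w 0.0658 q6 -1.97
.49,-.101,.014,3.27 [-0.0, -0.006, 0.252] [0.0, 0.0, 0.001] rows 2.5
```

```bash
python3 -m pendant '[0,-0.004,0.08,0,0,-0.01,0.4,0,-0.004,0.16,0,0,-0.01,0.4,0,-0.004,0.22,0,0,-0.01,0.4,0,-0.004,0.25,0,0,-0.01,0.4,0,-0.004,0.252,0,0,-0.01,0.4,0,-0.004,0.252,0,0,-0.01,-1,0,-0.004,0.252,0,0,-0.01,-1,0,-0.004,0.252,0,0,-0.01,-1,0,-0.004,0.252,0,0,-0.01,-1,0,-0.004,0.252,0,0,-0.01,-1]' 30; python3 go.py; python3 -m pendant '[0,0,0,0,0,0,-1,0,0,-0.05,0,0,0,-1,0,0,-0.15,0,0,0,-1,0,0,-0.26,0,0,0,-1,0,0,-0.26,0,0,0,-1,0,0,-0.26,0,0,0,-1]'; python3 go.py .4222,.2339,.145,3.02
```

```text
time_s: 22.5
ee_pos: [0.49, -0.1009, 0.0148]
eef_rot: [-3.141, 0.001, -2.997]
force: [-1.4, 1.3, 7.8]
grip_width: 0.0399
grip_force: 30.0
22.5 [ 0.49   -0.1009  0.0148] [-3.141e+00  1.000e-03 -2.997e+00] w 0.0399 q6 -1.99
time_s: 23.1
ee_pos: [0.49, -0.1011, 0.145]
eef_rot: [-3.14, 0.002, -2.997]
force: [0.8, -0.1, -1.0]
grip_width: 0.0401
grip_force: 30.0
23.1 [ 0.49   -0.1011  0.145 ] [-3.140e+00  2.000e-03 -2.997e+00] w 0.0401 q6 -1.99
.4222,.2339,.145,3.02 [0.038, 0.683, -0.001] [-0.001, 0.002, 0.169] rows 6.8
```

```bash
python3 -m pendant '[0.036,0.684,0,0,0,0.169,-1,0.036,0.684,0,0,0,0.169,-1,0.036,0.684,0,0,0,0.169,-1,0.036,0.684,0,0,0,0.169,-1,0.036,0.684,0,0,0,0.169,-1,0.036,0.684,0,0,0,0.169,-1,0.036,0.684,0,0,0,0.169,-1,0.036,0.684,0,0,0,0.169,-1,0.036,0.684,0,0,0,0.169,-1,0.036,0.684,0,0,0,0.169,-1]'; python3 go.py .4232,.2340,.019,3.022
```

```text
time_s: 24.1
ee_pos: [0.4223, 0.2338, 0.1428]
eef_rot: [-3.14, -0.002, 3.02]
force: [-0.8, -0.2, -1.1]
grip_width: 0.0396
grip_force: 30.0
24.1 [0.4223 0.2338 0.1428] [-3.14e+00 -2.00e-03  3.02e+00] w 0.0396 q6 -1.02
.4232,.2340,.019,3.022 [-0.002, 0.001, 0.248] [-0.001, -0.001, -0.001] rows 2.5
```

```bash
python3 -m pendant '[-0.002,0.001,0.08,0,0,0,-1,-0.002,0.001,0.16,0,0,0,-1,-0.002,0.001,0.21,0,0,0,-1,-0.002,0.001,0.235,0,0,0,-1,-0.002,0.001,0.244,0,0,0,-1,-0.002,0.001,0.248,0,0,0,-1,-0.002,0.001,0.248,0,0,0,-1,-0.002,0.001,0.248,0,0,0,-1]'; python3 go.py; python3 - <<'E'
from h import *
s=shot('scene')
a=cv2.resize(s['pixels'][190:340,320:480],(640,600),interpolation=cv2.INTER_CUBIC)
cv2.imwrite('pics/c5.png',a[:,:,::-1])
E
```

```text
time_s: 24.9
ee_pos: [0.424, 0.2354, 0.0209]
eef_rot: [3.141, 0.001, 3.021]
force: [-0.2, 0.3, 0.1]
grip_width: 0.04
grip_force: 30.0
24.9 [0.424  0.2354 0.0209] [3.141e+00 1.000e-03 3.021e+00] w 0.04 q6 -1.02
```

View pics/c5.png

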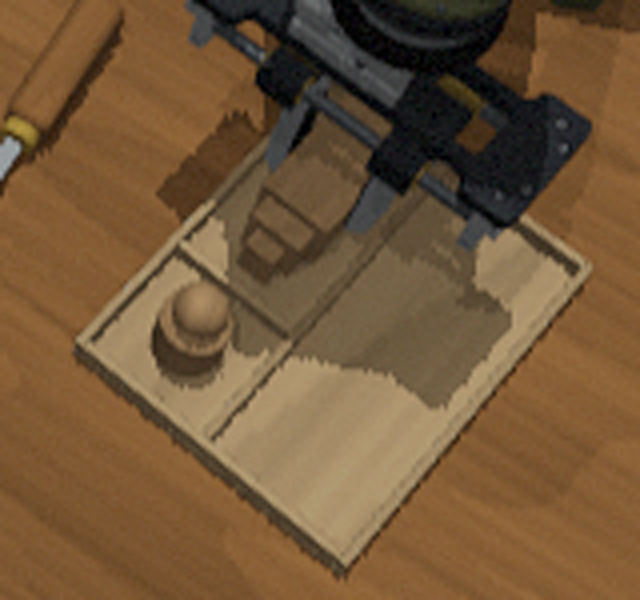

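The child stands at (195,330) in the small square. The block at (305,205) is held over the medium compartment, inside its walls. I'll lower it and release.

```bash
python3 -m pendant '[0,0,0.003,0,0,0,-1,0,0,0.003,0,0,0,-1,0,0,0.003,0,0,0,-0.02,0,0,0.003,0,0,0,-0.02,0,0,0.003,0,0,0,-0.02,0,0,0.003,0,0,0,-0.02,0,0,-0.05,0,0,0,-0.02,0,0,-0.12,0,0,0,0.1,0,0,-0.2,0,0,0,0.1,0,0,-0.2,0,0,0,0.1,0,0,-0.2,0,0,0,0.1]'; python3 go.py .445,.0895,.12,3.215 .445,.0895,.009,3.215
```

```text
time_s: 26.05
ee_pos: [0.4236, 0.2353, 0.1202]
eef_rot: [3.141, 0.001, 3.021]
force: [-0.0, -0.5, -0.6]
grip_width: 0.0517
grip_force: 0.0
26.1 [0.4236 0.2353 0.1202] [3.141e+00 1.000e-03 3.021e+00] w 0.0517 q6 -1.02
.445,.0895,.12,3.215 [-0.078, -0.284, 0.0] [0.0, 0.001, -0.124] rows 2.9
.445,.0895,.009,3.215 [-0.077, -0.285, 0.222] [0.0, 0.001, -0.124] rows 3.7
```

```bash
python3 -m pendant '[-0.078,-0.284,0,0,0,-0.124,0.1,-0.078,-0.284,0,0,0,-0.124,0.1,-0.078,-0.284,0,0,0,-0.124,0.1,-0.078,-0.284,0,0,0,-0.124,0.1,-0.078,-0.284,0,0,0,-0.124,0.1,-0.078,-0.284,0,0,0,-0.124,0.1]'; python3 - <<'E'
from h import *
w=shot('wrist','w6.png')
d=near('gouge',w,(.472,.091),.015,80)
if d: print('gouge',d['extent'],fit('gouge',[(w,d['region'])],(.472,.091,.07)))
E
python3 go.py .4455,.0896,.009,3.215
```

```text
time_s: 26.65
ee_pos: [0.4447, 0.0903, 0.1192]
eef_rot: [3.142, -0.001, -3.067]
force: [-0.1, -0.4, -0.9]
grip_width: 0.0517
grip_force: 0.0
gouge [264.7, 144.9, 299.2, 315.4] (array([0.47091194, 0.09229841, 0.06363852]), np.float64(0.11135968182948053))
26.8 [0.4448 0.0907 0.1195] [ 3.142e+00 -1.000e-03 -3.066e+00] w 0.0518 q6 -1.53
.4455,.0896,.009,3.215 [-0.001, -0.002, 0.221] [0.0, -0.0, 0.001] rows 2.2
```

View pics/w6.png

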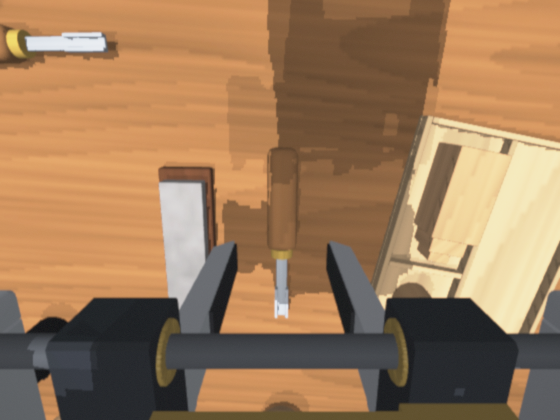

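The wrist view shows the gouge handle at (283,200) upright and centred between the fingers, with the whetstone (185,240) clear. I'll grasp it.

```bash
python3 -m pendant '[0,0,0.08,0,0,0,0.1,0,0,0.15,0,0,0,0.1,0,0,0.2,0,0,0,0.1,0,0,0.218,0,0,0,0.1,0,0,0.218,0,0,0,0.1,0,0,0.218,0,0,0,-1,0,0,0.218,0,0,0,-1,0,0,0.218,0,0,0,-1,0,0,0.218,0,0,0,-1,0,0,0.218,0,0,0,-1,0,0,0.218,0,0,0,-1]' 30; python3 go.py; python3 -m pendant '[0,0,0,0,0,0,-1,0,0,-0.05,0,0,0,-1,0,0,-0.15,0,0,0,-1,0,0,-0.24,0,0,0,-1,0,0,-0.24,0,0,0,-1,0,0,-0.24,0,0,0,-1]'; python3 go.py .448,.3119,.135,3.022 .448,.3119,.015,3.022
```

```text
time_s: 27.85
ee_pos: [0.4455, 0.0897, 0.0117]
eef_rot: [3.141, 0.001, -3.068]
force: [-1.9, -0.2, 7.3]
grip_width: 0.0255
grip_force: 30.0
27.9 [0.4455 0.0897 0.0117] [ 3.141e+00  1.000e-03 -3.068e+00] w 0.0255 q6 -1.53
time_s: 28.45
ee_pos: [0.4452, 0.0896, 0.1313]
eef_rot: [3.142, 0.002, -3.068]
force: [-0.2, 0.1, -1.7]
grip_width: 0.0253
grip_force: 30.0
28.4 [0.4452 0.0896 0.1313] [ 3.142e+00  2.000e-03 -3.068e+00] w 0.0253 q6 -1.53
.448,.3119,.135,3.022 [-0.038, 0.443, -0.007] [0.0, 0.001, 0.123] rows 4.4
.448,.3119,.015,3.022 [-0.038, 0.443, 0.233] [0.0, 0.001, 0.123] rows 5.0
```

```bash
python3 -m pendant '[-0.038,0.443,0,0,0,0.123,-1,-0.038,0.443,0,0,0,0.123,-1,-0.038,0.443,0,0,0,0.123,-1,-0.038,0.443,0,0,0,0.123,-1,-0.038,0.443,0,0,0,0.123,-1,-0.038,0.443,0,0,0,0.123,-1,-0.038,0.443,0,0,0,0.123,-1]'; python3 go.py; python3 -m pendant '[0,0,0.08,0,0,0,-1,0,0,0.15,0,0,0,-1,0,0,0.2,0,0,0,-1,0,0,0.215,0,0,0,-1,0,0,0.222,0,0,0,-1,0,0,0.222,0,0,0,-1,0,0,0.222,0,0,0,-1]'; python3 go.py .4477,.312,.016,3.022
```

```text
time_s: 29.15
ee_pos: [0.4468, 0.3116, 0.129]
eef_rot: [-3.139, -0.002, 3.024]
force: [0.6, 0.2, -0.8]
grip_width: 0.0257
grip_force: 30.0
29.1 [0.4468 0.3116 0.129 ] [-3.139e+00 -2.000e-03  3.024e+00] w 0.0257 q6 -0.91
time_s: 29.85
ee_pos: [0.4483, 0.312, 0.0212]
eef_rot: [3.14, 0.001, 3.022]
force: [0.0, 0.2, 0.4]
grip_width: 0.0257
grip_force: 30.0
29.9 [0.4483 0.312  0.0212] [3.140e+00 1.000e-03 3.022e+00] w 0.0257 q6 -0.91
.4477,.312,.016,3.022 [0.001, -0.0, 0.01] [0.001, 0.001, 0.0] rows 0.1
```

```bash
python3 -m pendant '[0,0,0.005,0,0,0,-1,0,0,0.009,0,0,0,-1,0,0,0.009,0,0,0,-1,0,0,0.009,0,0,0,-0.2,0,0,0.009,0,0,0,-0.2,0,0,0.009,0,0,0,-0.2,0,0,0.009,0,0,0,-0.2,0,0,-0.06,0,0,0,-0.2,0,0,-0.14,0,0,0,-0.2,0,0,-0.22,0,0,0,-0.2,0,0,-0.3,0,0,0,-0.2,0,0,-0.3,0,0,0,-0.2]'; python3 -m pendant '[0.3,0.3,-0.1,0,0,0,0,0.3,0.3,-0.1,0,0,0,0,0.3,0.3,-0.1,0,0,0,0,0.3,0.3,-0.1,0,0,0,0,0.3,0.3,-0.1,0,0,0,0,0.3,0.3,-0.1,0,0,0,0]'; python3 - <<'E'
from h import *
t=shot('top','end_top.png');s=shot('scene')
a=[cv2.resize(v['pixels'][y:y+h,x:x+w],(w*2,h*2),interpolation=cv2.INTER_CUBIC) for v,x,y,w,h in((t,90,100,360,220),(s,130,90,360,270))]
cv2.imwrite('pics/e1.png',a[0][:,:,::-1]);cv2.imwrite('pics/e2.png',a[1][:,:,::-1])
st=np.array([.4695,.2716]);R=lambda a:np.array([[np.cos(a),np.sin(a)],[-np.sin(a),np.cos(a)]])
for n,q,tr,a in(('gouge',(.474,.309,-.12),st,-.12),('blank',(.427,.234,-.12),st,-.12),('child',(.529,.222,0),st,-.12),('man',(.457,-.275,0),np.array([.492,-.274]),.035),('woman',(.53,-.275,0),np.array([.492,-.274]),.035)):
  for p in(t,s):
    d=near(n,p,q[:2],.025,25)
    if d:
      x,f=fit(n,[(p,d['region'])],q,n in('gouge','blank')); print(n,(R(a)@(x[:2]-tr)).round(4),x[2:].round(3),round(f,3))
E
```

```text
time_s: 31.05
ee_pos: [0.4494, 0.313, 0.1753]
eef_rot: [3.136, 0.007, 3.022]
force: [-0.4, -0.7, -0.5]
grip_width: 0.0375
grip_force: 0.0
time_s: 31.65
ee_pos: [0.3153, 0.48, 0.2195]
eef_rot: [-3.141, -0.0, 3.025]
force: [0.2, -0.5, -1.0]
grip_width: 0.0469
grip_force: 0.0
gouge [0.0002 0.0381] [-0.103] 0.215
gouge [-0.0059  0.0359] [-0.118] 0.127
blank [-0.0356 -0.0408] [-0.11] 0.076
blank [-0.0401 -0.0427] [-0.072] 0.105
child [ 0.0665 -0.0404] [] 0.067
child [ 0.0606 -0.044 ] [] 0.065
man [-0.0332 -0.0004] [] 0.048
man [-0.038  -0.0026] [] 0.054
woman [ 0.0408 -0.0037] [] 0.112
woman [ 0.0328 -0.0057] [] 0.087
```

View pics/e1.png

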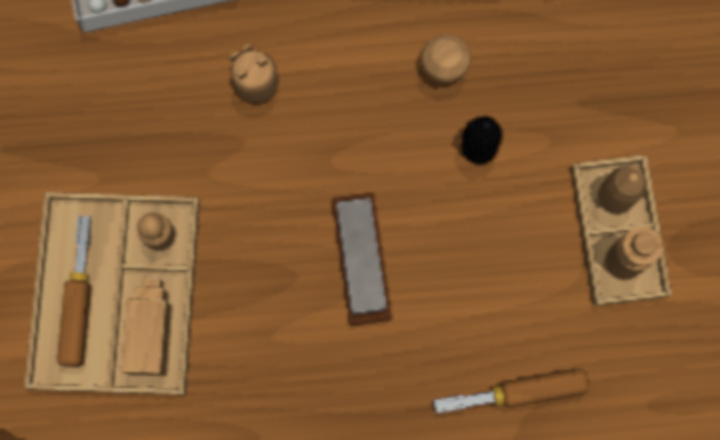

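View pics/e2.png

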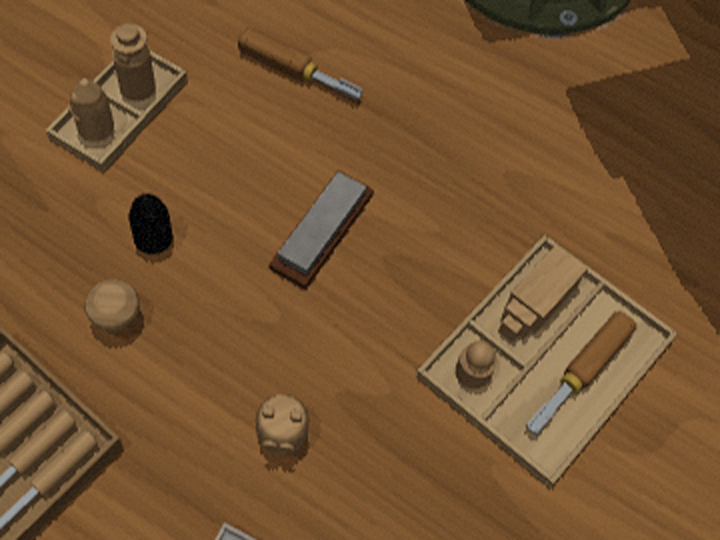

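The second picture shows all five things flat and upright in their compartments: woman (92,110), man (133,65), child (478,362), block (545,290), gouge (580,370). The owl, toadstool and stone are untouched.

```bash
python3 -c "
from station import order; print(order.hand_in())"
```

```text
the job is handed in; nothing more can be done
None
```

The job is handed in: both sets are made up, with all five pieces measured within 9 mm of their compartment centres in the final pictures. The owl, toadstool and sharpening stone were left alone, and the hand-in gave no verdict.

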